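# Dispense one green tablet at the amulet stall

### The job

A customer has bought one green tablet. On the dispenser that holds the green tablets, push the black grip all the way to its stop so that the bottom tablet drops into the catch tray, then let go of it there so that the slide snaps fully home by itself. Dispense only one, and do not work the dispenser with the cream tablets.

Things in the scene. Friction and masses are not known exactly. Their poses are not given: they have to be found in the camera images.
- green_dispenser: Red dispenser with green tablets, fixed; a twin with cream ones is beside it. Origin: on the table; +x: push direction, away from the robot, turned up to 15 deg; z up. In its frame, mm: bed x -100 to 86, y +-31, top z 30 (guide strips to z 43); open-topped magazine x 32 to 88, y +-30, top z 76, three tablets stacked; catch tray inside x 88 to 188, y +-43, floor z 5, walls 28 high.
- green_grip (a point): Centre of the top of the green dispenser's black grip with a yellow band, 90 mm above the table. The grip is an upright block, 16 mm along the push, 30 mm across, 50 mm tall, on a steel pusher plate (top 40 mm above the table), free on all sides. In the dispenser's frame it is at x -70 mm when home, x -10 mm at the stop, y 0.
- green_slide (a joint): Travel of the green dispenser's grip and pusher plate along the dispenser's +x, in m: 0 home, 0.060 at the end stop. A spring drives it home: about 3 N at home, 7 N at the stop, with up to 3 N more of rubbing; let go, it snaps home within half a second. The bottom tablet falls out into the tray in the last 15 mm of the travel.
- green_tablet: The bottom green tablet of the stack, 44 x 44 x 12 mm, about 40 g; origin: centre of its underside, z up through its thickness. At the start on the bed at x 60 mm in the dispenser's frame.
- green_next: The green tablet above it, the same size; it drops 12 mm onto the bed when the slide has gone home, and must stay in the magazine.
- cream_slide (a joint): Travel of the grip of the other dispenser, of the same build but holding cream tablets, in m: 0 home. To be left alone.

How it is judged (in metres and radians):
On the way, in this order (a step that is already met when the one before it is completed fails the run):
1. the green dispenser's slide is pushed to its stop (within 5 mm) and is there for 0.1 s (value of joint green_slide above 0.055 m), for 0.1 s.
2. the grip is let go while the slide is still out by more than 20 mm, so that the spring and not the hand brings it home (value of joint green_slide above 0.02 m and contact force between each of the fingers, the arm and green_dispenser below 0.1 N).
At the end, for the whole second after the job is handed in: The green slide is home (within 4 mm), the bottom green tablet lies at rest in that dispenser's catch tray, the next green tablet is still in the magazine (within 15 mm of its middle along the slide), and the cream slide is home (within 4 mm) (value of joint each of green_slide, cream_slide below 0.004 m and x of green_tablet in the frame of green_dispenser between 0.09 and 0.19 m and y of green_tablet in the frame of green_dispenser between -0.045 and 0.045 m and z of each of green_tablet, green_next in the frame of green_dispenser below 0.05 m and linear speed of green_tablet below 0.03 m/s and x of green_next in the frame of green_dispenser between 0.045 and 0.075 m); the robot touches nothing.
It fails at once if the cream dispenser's slide is pushed more than 10 mm (value of joint cream_slide above 0.01 m).
It fails at once if a second green tablet is pushed out of the magazine (x of green_next in the frame of green_dispenser above 0.09 m).
It also fails if it takes over 29 s, if anything falls off the work surface, if the arm or the gripper's body presses on something with over 40 N, if the wrist force passes 120 N, or if a joint passes its speed limit or range.

### The arm

A 7-joint arm with a two-finger parallel gripper is mounted at the origin on the work surface. World frame = base frame: x ahead of the robot, y to its left, z up, the work surface at z = 0. Lengths are in m, angles in degrees, forces in N, time in s.
With the tool pointing down it reaches from about 0.35 to 0.775 m from the base axis. Payload 3.1 kg.
Tool frame: the origin (TCP) lies on the centre line of the jaws, within the pads' length; the fingertips stand 17 mm ahead of it and the grasp point (between the pads) lies 2 mm behind it (robot.tip_reach is the distance from the TCP to the fingertips, in m); z points along the fingers, y is the direction in which the jaws open and shut (so a half turn about z gives the same grasp; the last joint's range is limited). The gripper opens to 85 mm and grips with 20 to 120 N. Pads are 22 mm wide; open, the fingers measure 114 mm over their backs; the gripper's body (76 mm by 85 mm) begins 54 mm behind the grasp point. The pads swing forward as they close: fully open they stand 13 mm farther back than shut.
Start: joints at [-66.732, 17.813, 0.802, 86.603, -0.252, 75.585, -1.558], TCP at [0.238, 0.496, 0.248] pointing down, gripper open.
Joint ranges: [-154.91, 154.91], [-16.99, 109.72], [-72.82, 74.43], [7.12, 147.25], [-82.49, 262.49], [11.32, 116.49], [-174.64, 174.64]. Speed limits (degrees/s): [159.86, 159.86, 180, 180, 180, 180, 180].

### API

Orientations are given as [roll, pitch, yaw] about the fixed x, y, z axes, in that order (R = Rz(yaw) Ry(pitch) Rx(roll)).
In Python, from station import robot, fingers, vision, workorder, recognise gives the robot as it stands. Calls block until the motion is done:
- robot.move_to(position, orientation): joint-space move of the TCP to a pose.
- robot.line_to(position, orientation=None, velocity=0.15, f_stop=None): straight line of the TCP; orientation=None keeps the orientation; velocity is the mean speed in m/s. With f_stop (N) it stops when the force on the tool has changed by that much, and returns True; else False.
- robot.move_j(angles): joint-space move.
- fingers.gripper_to(opening, force=None): opening from 0.0 (shut) to 1.0 (fully open); force is the grip in N (None keeps the last); returns when the fingers have stopped.
- robot.pause(seconds).
- robot.inverse_kinematics(position, orientation): joint angles nearest the present ones, or None.
- vision.grab_frame(name): name is "side" or "top" or "wrist"; returns the picture (420x560x3 uint8, red, green, blue); there is no depth.
- vision.calibration(name): a dict with "mtx" (3x3 intrinsics, pixels), "extrinsics" (4x4, takes a point from world to camera coordinates); the wrist camera has in their place "T_tool_cam" (4x4, takes a point from camera to tool coordinates, whose origin is the TCP and whose axes are the flange's). Camera axes: x right, y up, looking along -z (the intrinsics and any distortion apply to the point x, -y, -z); pixel columns grow to the right and rows downward; lengths in m; the calibration is good to about 2 mm. A picture is of the moment at which its call begins: read the wrist's pose just before it. calibration takes no time and is no camera call.
A pose or a line that the arm cannot do raises robot.PlanningError and nothing moves.
- workorder.close_job(): hands the job in, once; it reports no verdict.
Trained networks look in the newest picture that a camera, given by its name, has taken for a name from the list of things; names that differ only in an ending like _2 or _b are one class to them, and where a whole thing is asked for, a point or a joint stands for the part that bears it (a point fixed in the world has none). Each returns a list of dicts, best first, with "p" (0 to 1); they miss things now and then, are a little off and sometimes report something else, mostly with a low value. They report only what shows in the picture. A call takes as long as a camera call.
- recognise(label, camera): "rect" ([centre column, centre row, width, height] in pixels, round what is visible of it).
Readings, each from a call of its own:
- robot.current_time_s(): time.
- robot.current_joint_positions(): joint angles.
- robot.current_dq(): joint speeds.
- robot.current_joint_torque(): joint torques, N m.
- robot.current_tool_pos(): TCP position.
- robot.current_eef_rot(): TCP orientation.
- robot.current_contact_force(): force on the tool from outside, world axes, zero at the start.
- robot.current_torque(): the same for the moment, N m.
- robot.current_finger_gap(): opening from 0.0 (shut) to 1.0 (fully open).
Only numpy, scipy, OpenCV 4.12 (cv2) and the standard library are available. Lean on these libraries where they do the work, as an engineer would, in place of code of your own. Each camera call takes 0.05 s, during which the arm holds its last target.

## Working session

There is one attempt and no reset: what is moved stays moved. The work goes in short steps, each a Python script; the robot and the scene stay as the last script left them, time stands still between calls to the robot, and variables do not carry over. Pictures are saved under pics/ and viewed, and the job is handed in when it is done.

```bash
mkdir -p pics
python3 - <<'E'
from station import robot, fingers, vision, workorder, recognise
import cv2
print(robot.current_time_s(), robot.current_tool_pos(), robot.current_eef_rot(), robot.current_contact_force())
for n in ("side","top"):
    f=vision.grab_frame(n); cv2.imwrite(f"pics/{n}0.png",f[:,:,::-1])
    print(n,vision.calibration(n))
    for l in ("green_grip","green_dispenser","green_tablet"): 
        print(l,recognise(l,n))
print(vision.calibration("wrist"))
print(robot.current_time_s())
E
```

```text
0.0 [0.2378329  0.49514634 0.24719734] [-1.79862974e+02  5.64048337e-03  1.54345679e+02] [-0.30063009 -0.38863143 -0.49730271]
side {'mtx': array([[506.45944402,   0.        , 280.94598132],
       [  0.        , 506.45944402, 214.7954713 ],
       [  0.        ,   0.        ,   1.        ]]), 'extrinsics': array([[ 0.75444988, -0.65606944, -0.01944922, -0.44330138],
       [ 0.44948542,  0.49484055,  0.74370403, -0.28881433],
       [-0.47829722, -0.56982955,  0.66822604, -0.7019334 ],
       [ 0.        ,  0.        ,  0.        ,  1.        ]])}
green_grip [{'rect': [202.1, 178.4, 49.9, 35.9], 'p': 0.78}]
green_dispenser [{'rect': [224.4, 173.2, 114.9, 82.7], 'p': 0.63}, {'rect': [201.8, 177.5, 50.6, 33.4], 'p': 0.17}]
green_tablet []
top {'mtx': array([[466.1720683 ,   0.        , 280.52962503],
       [  0.        , 466.1720683 , 212.23667028],
       [  0.        ,   0.        ,   1.        ]]), 'extrinsics': array([[ 0.00352274, -0.99894518,  0.04578327, -0.02956991],
       [ 0.98946166,  0.0101093 ,  0.14444176, -0.57533812],
       [-0.14475224,  0.04479196,  0.98845357, -0.73295977],
       [ 0.        ,  0.        ,  0.        ,  1.        ]])}
green_grip [{'rect': [148.6, 231.9, 41.8, 68.1], 'p': 0.67}]
green_dispenser [{'rect': [139.0, 196.6, 78.2, 178.1], 'p': 0.59}]
green_tablet []
{'mtx': array([[341.68361372,   0.        , 278.54832676],
       [  0.        , 341.68361372, 207.03976338],
       [  0.        ,   0.        ,   1.        ]]), 'T_tool_cam': array([[ 1.26607483e-04,  9.54250637e-01,  2.99007871e-01,
         7.66866409e-02],
       [ 9.99999399e-01, -4.46314038e-04,  1.00093702e-03,
         1.81099671e-03],
       [ 1.08859620e-03,  2.99007564e-01, -9.54250120e-01,
        -1.25535113e-01],
       [ 0.00000000e+00,  0.00000000e+00,  0.00000000e+00,
         1.00000000e+00]])}
0.4
```

View pics/side0.png

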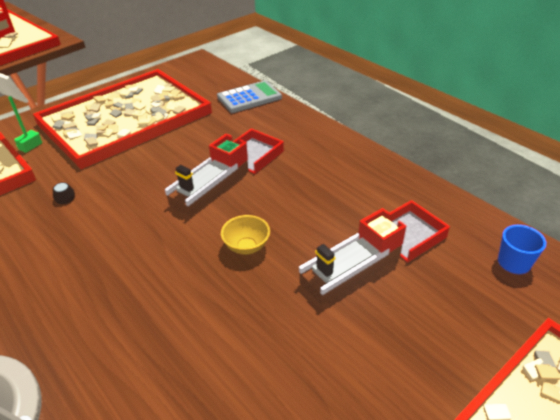

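View pics/top0.png

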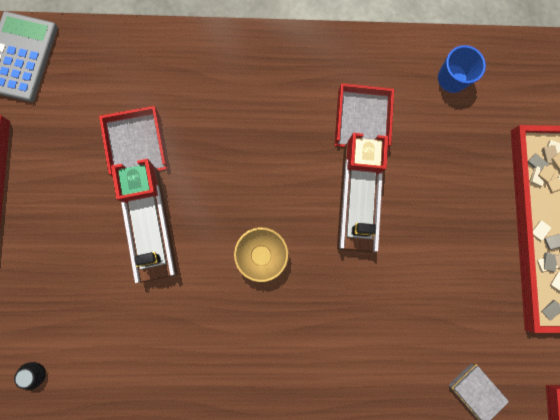

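The side view shows the green dispenser at the upper left, with its grip near (184,179). The cream twin is at the lower right. In the top view the green grip is near (148,259), the green magazine near (134,180) and the tray near (133,140). I'll zoom in to get exact points.

Run:
```python
import cv2, numpy as np
a=cv2.imread("pics/top0.png")[90:290,85:195]; b=cv2.imread("pics/side0.png")[120:210,155:295]
a=cv2.resize(a[0:],None,fx=3,fy=3,interpolation=cv2.INTER_CUBIC)
cv2.imwrite("pics/top0z.png",a)
b=cv2.resize(b,None,fx=5,fy=5,interpolation=cv2.INTER_CUBIC); cv2.imwrite("pics/side0z.png",b)
```

```text
(no output)
```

View pics/top0z.png

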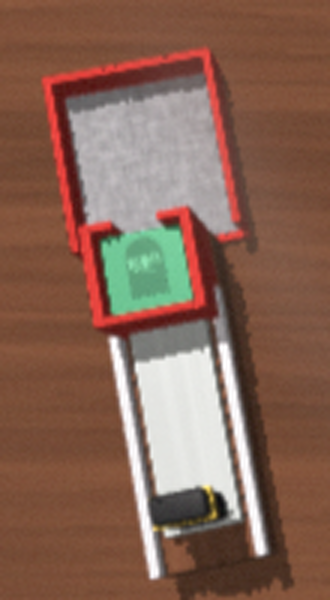

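View pics/side0z.png

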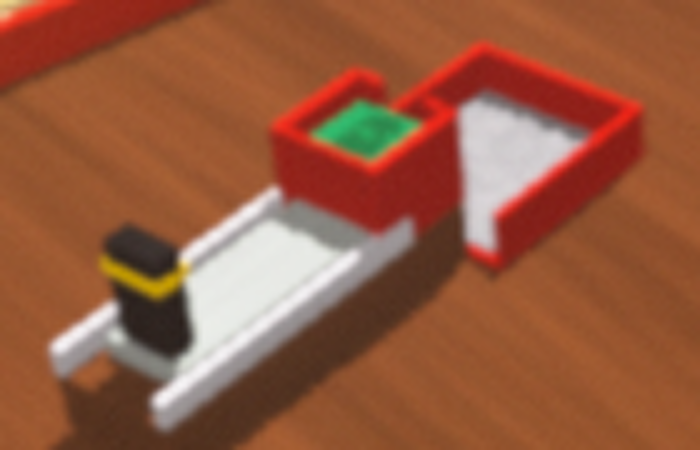

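```bash
cat > h.py <<'E'
import numpy as np
from station import robot, fingers, vision, workorder, recognise
from scipy.optimize import least_squares
def proj(n,P):
    c=vision.calibration(n); E=c["extrinsics"]; K=c["mtx"]
    q=np.atleast_2d(P)@E[:3,:3].T+E[:3,3]; q=q*[1,-1,-1]
    u=q@K.T; return u[:,:2]/u[:,2:]
E
python3 - <<'E'
from h import *
T=lambda x,y:(x/3+85-1/3,y/3+90-1/3)
S=lambda x,y:(x/5+155-.4,y/5+120-.4)
gt,gs=T(179,505),S(143,246)
r=least_squares(lambda p:np.r_[proj("top",p)[0]-gt,proj("side",p)[0]-gs],[.5,.3,.09])
print("grip",r.x,r.fun)
pts={"mrl":(32,30,76,T(100,331),S(272,128)),"mrr":(32,-30,76,T(213,316),S(372,172)),"mfl":(88,30,76,T(80,226),S(360,72)),"mfr":(88,-30,76,T(192,208),S(460,112)),
"grip":(-70,0,90,gt,gs)}
for k,v in pts.items():
    q=least_squares(lambda p:np.r_[proj("top",p)[0]-v[3],proj("side",p)[0]-v[4]],[.5,.3,.09]); print(k,q.x.round(4),q.fun.round(1))
def f(p):
    R=np.array([[np.cos(p[2]),-np.sin(p[2]),0],[np.sin(p[2]),np.cos(p[2]),0],[0,0,1]])
    o=[]
    for v in pts.values():
        w=R@np.array(v[:3])/1000+[p[0],p[1],p[3]]
        o+=list(proj("top",w)[0]-v[3])+list(proj("side",w)[0]-v[4])
    return np.array(o)
q=least_squares(f,[.6,.3,.1,0]); print("pose",q.x,np.degrees(q.x[2])); print(q.fun.reshape(-1,4).round(1))
x,y,t,z=q.x; print("grip from pose",x-.07*np.cos(t),y-.07*np.sin(t))
E
```

```text
grip [0.4966982  0.18401442 0.08615391] [ 0.10628572 -0.17866483 -0.26706017  0.02198893]
mrl [0.5883 0.2314 0.0753] [ 0.3 -0.5 -0.7  0.1]
mrr [0.5965 0.1721 0.0796] [ 0.4 -0.6 -0.9  0.1]
mfl [0.6454 0.2464 0.0708] [ 0.2 -0.3 -0.5  0.1]
mfr [0.6549 0.187  0.0751] [ 0.1 -0.2 -0.3  0.1]
grip [0.4967 0.184  0.0862] [ 0.1 -0.2 -0.3  0. ]
pose [ 0.56325386  0.19734578  0.2058957  -0.00181475] 11.796954559934102
[[-0.7 -0.4 -1.1  0.1]
 [-0.3 -2.7  0.3  1. ]
 [ 0.6  0.5 -0.9 -0.5]
 [ 0.9 -0.4  0.2  0.5]
 [ 0.4  1.1 -1.  -0.2]]
grip from pose 0.4947323822487552 0.18303469765144695
```

Triangulation puts the grip top near (0.497, 0.184), height about 86–90 mm, which is plausible. The dispenser yaw comes out at about 11.8°. Next I'll shut the gripper, hover behind the grip and check with the wrist camera.

Run:
```python
from h import *
import cv2
from scipy.spatial.transform import Rotation as Ro
yaw=11.8; g=np.array([.4957,.1835]); d=np.array([np.cos(np.radians(yaw)),np.sin(np.radians(yaw))])
p=g-d*0.036
for yw in (yaw,yaw+180,yaw-180): print(yw,robot.inverse_kinematics([*p,.086],[180,0,yw]))
fingers.gripper_to(0.0)
robot.move_to([*p,.18],[180,0,yaw])
print(robot.current_tool_pos(),robot.current_eef_rot(),robot.current_finger_gap())
tp=robot.current_tool_pos(); R=Ro.from_euler('xyz',robot.current_eef_rot(),degrees=True).as_matrix()
f=vision.grab_frame("wrist"); 
print(recognise("green_grip","wrist"))
c=vision.calibration("wrist"); M=np.eye(4); M[:3,:3]=R; M[:3,3]=tp; M=np.linalg.inv(M@c["T_tool_cam"])
def pw(P):
    q=np.atleast_2d(P)@M[:3,:3].T+M[:3,3]; u=(q*[1,-1,-1])@c["mtx"].T; return u[:,:2]/u[:,2:]
n=np.array([-d[1],d[0]]); im=f[:,:,::-1].copy()
for base in [(-8,-15),(8,-15),(8,15),(-8,15)]:
    w=g+d*base[0]/1e3+n*base[1]/1e3; u=pw([*w,.09])[0]; cv2.circle(im,(int(u[0]),int(u[1])),2,(255,0,255),-1); print(base,u)
o=g+d*.07
for a,b,z in [(-100,31,43),(-100,-31,43),(30,31,43),(30,-31,43),(32,30,76),(32,-30,76),(88,30,76),(88,-30,76)]:
    w=o+d*a/1e3+n*b/1e3; u=pw([*w,z/1e3])[0]; print(u); cv2.circle(im,(int(u[0]),int(u[1])),2,(255,255,0),-1)
cv2.imwrite("pics/w1.png",im); print(robot.current_time_s())
```

```text
11.8 [-47.40059081  22.30851267  30.89052551 108.88200758 -14.20391501
  52.58259614 -87.89342095]
191.8 [-31.27809324  20.45711463  10.38432158 108.28883027  -4.60745493
  51.65225159  83.12670059]
-168.2 [-31.27809324  20.45711463  10.38432158 108.28883027  -4.60745493
  51.65225159  83.12670059]
[0.46023204 0.17756013 0.18009741] [-1.79948162e+02 -1.33897673e-02  1.19609577e+01] -0.0037658909213254075
[{'rect': [281.3, 90.0, 59.4, 174.8], 'p': 0.61}]
(-8, -15) [306.42904808 180.05349495]
(8, -15) [307.12288725 155.28095811]
(8, 15) [259.61398843 155.1407017 ]
(-8, 15) [259.95280042 179.91887939]
[243.29242228 193.6673527 ]
[321.18011749 193.89053065]
[237.95848647   9.55854631]
[328.86474971   9.85669814]
[233.18142174  -8.3995546 ]
[335.2007954   -8.06083398]
[ 229.35277791 -127.16321254]
[ 340.66645522 -126.76387911]
2.7333
```

View pics/w1.png

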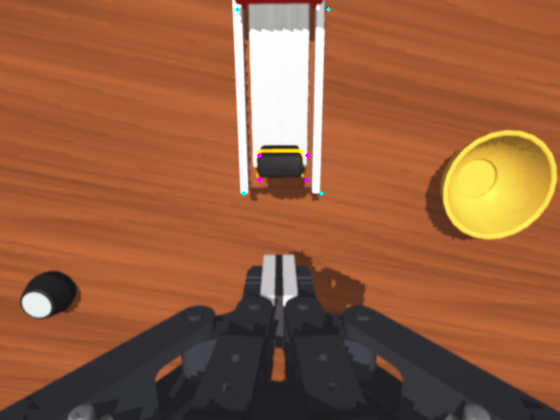

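The wrist view shows the grip at (280,163), against a predicted (283,167), so it lies about 1.6 mm to the left. The strips and the yaw match. The fingers are lined up behind the grip, so I'll descend and push.

Run:
```python
from h import *
import cv2
yaw=11.8; d=np.array([np.cos(np.radians(yaw)),np.sin(np.radians(yaw))]); n=np.array([-d[1],d[0]])
g=np.array([.4957,.1835])+n*.0016+d*.001
def at(a,z): return [*(g+d*a),z]
O=[180,0,yaw]
robot.line_to(at(-.036,.083),O,velocity=.15)
print(robot.current_contact_force(), robot.current_time_s())
s=robot.line_to(at(.050,.083),O,velocity=.05,f_stop=17)
p=robot.current_tool_pos(); print(s,p,"along",(p[:2]-g)@d,"lat",(p[:2]-g)@n,robot.current_contact_force(), robot.current_time_s())
robot.pause(.2)
p=robot.current_tool_pos(); print("along",(p[:2]-g)@d,robot.current_contact_force())
for k in("side","top"): cv2.imwrite(f"pics/{k}1.png",cv2.resize(vision.grab_frame(k)[:,:,::-1][90:290,80:300],None,fx=3,fy=3))
```

```text
[ 0.21094717 -0.24104443  0.14933251] 3.5333
True [0.53331189 0.19380187 0.08100264] along 0.0379237441029537 lat 0.0007926825730431665 [-5.84101702 -0.2730173   4.37418625] 5.0333
along 0.036957185580314876 [-5.43679283 -1.64891837  4.58267987]
```

```bash
python3 -c "
import cv2
for k in('side','top'): print(cv2.imread(f'pics/{k}1.png').shape)"
```

```text
(600, 660, 3)
(600, 660, 3)
```

View pics/side1.png

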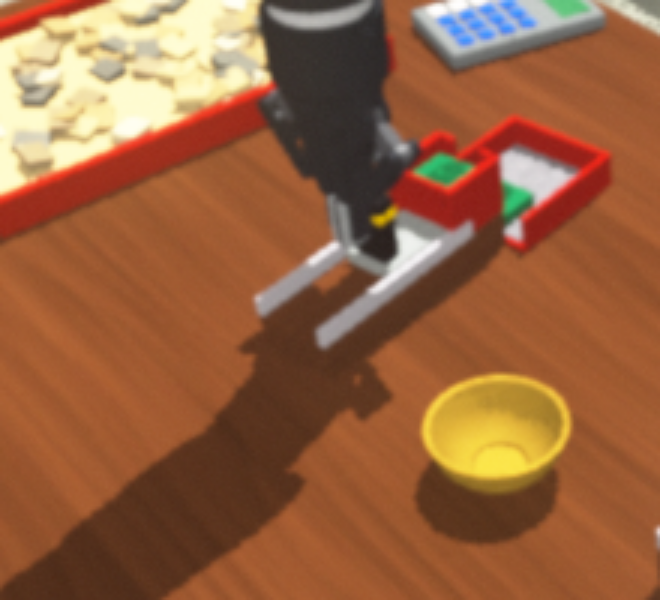

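View pics/top1.png

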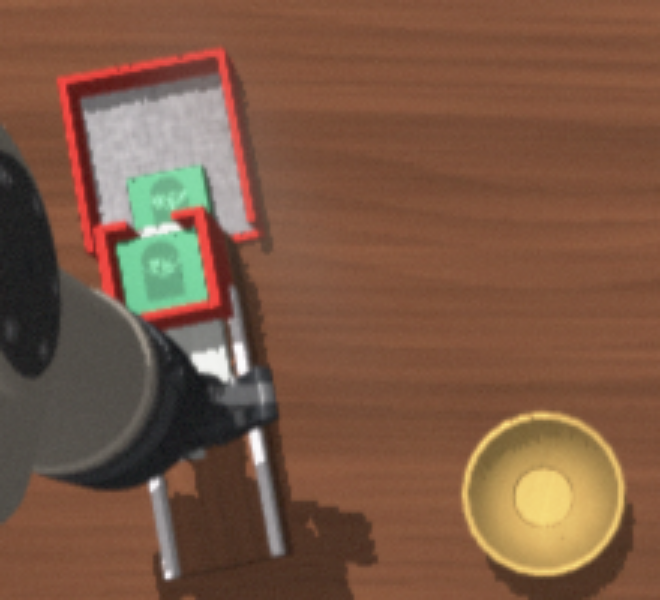

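The tablet has come out into the tray: in the top view it lies at about (168,195) in the crop. The force has relaxed to about 5 N, so the slide may not be quite at its stop. I'll press a little further to make sure, then hold.

Run:
```python
from h import *
yaw=11.8; d=np.array([np.cos(np.radians(yaw)),np.sin(np.radians(yaw))]); n=np.array([-d[1],d[0]])
g=np.array([.4957,.1835])+n*.0016+d*.001
O=[180,0,yaw]
for a in (.041,.044,.047,.050):
    s=robot.line_to([*(g+d*a),.081],O,velocity=.03,f_stop=20); robot.pause(.15)
    p=robot.current_tool_pos(); F=robot.current_contact_force(); print(a,s,"along",(p[:2]-g)@d,"lat",(p[:2]-g)@n,p[2],F.round(1),robot.current_time_s())
    if F[:2]@d<-16: break
```

```text
0.041 False along 0.03834463711140761 lat 0.0007958237630618708 0.08028018662944991 [-6.9  0.2  3.5] 5.7333
0.044 False along 0.04066159422176837 lat 0.0007604605878902148 0.0800661197389617 [-8.5 -0.8  4.9] 6.1333
0.047 False along 0.040737248238384115 lat 0.0008022310893231541 0.07966731321009024 [-14.   -2.1   8.5] 6.5333
0.05 False along 0.04078630525877661 lat 0.0007732979038239013 0.07926904396668615 [-18.3  -3.5  12.8] 6.9333
```

The travel stops dead at 0.0407 while the force keeps rising, so the slide is at its stop. I'll ease the pressure slightly, then lift straight up and fast so the fingers clear the top of the grip.

```bash
python3 - <<'E'
from h import *
import cv2
yaw=11.8; d=np.array([np.cos(np.radians(yaw)),np.sin(np.radians(yaw))]); n=np.array([-d[1],d[0]])
g=np.array([.4957,.1835])+n*.0016+d*.001
O=[180,0,yaw]
robot.line_to([*(g+d*.045),.081],O,velocity=.03); robot.pause(.15)
p=robot.current_tool_pos(); print("along",(p[:2]-g)@d,p[2],robot.current_contact_force())
robot.line_to([*(g+d*.045),.20],O,velocity=.25)
p=robot.current_tool_pos(); print(p,robot.current_contact_force(),robot.current_time_s())
robot.move_to([.30,.35,.30],[180,0,60]); robot.pause(.3)
for k in("side","top"):
    cv2.imwrite(f"pics/{k}2.png",vision.grab_frame(k)[:,:,::-1])
print(robot.current_contact_force(),robot.current_time_s())
E
python3 -c "
import cv2
cv2.imwrite('pics/side2z.png',cv2.resize(cv2.imread('pics/side2.png')[120:210,155:295],None,fx=5,fy=5,interpolation=2))
cv2.imwrite('pics/top2z.png',cv2.resize(cv2.imread('pics/top2.png')[90:290,85:195],None,fx=3,fy=3,interpolation=2))"
```

```text
along 0.04066171986135478 0.07929755221863646 [-7.92137182 -0.37649674  2.21489735]
[0.54083026 0.19454382 0.19986024] [-0.04684333 -0.1055104   0.28671115] 8.025
[0.23105738 0.50277385 0.44223272] 9.5833
```

View pics/side2z.png

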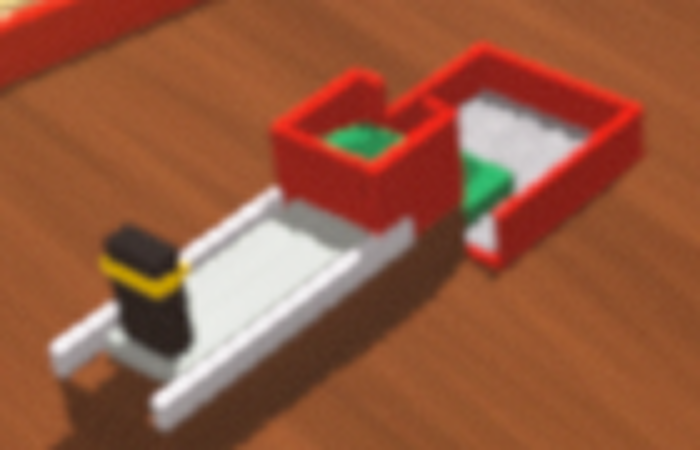

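View pics/top2z.png

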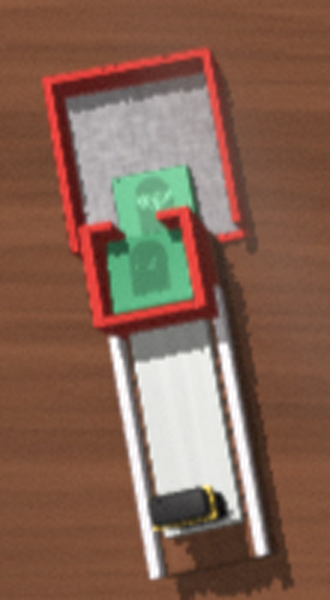

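View pics/top2.png

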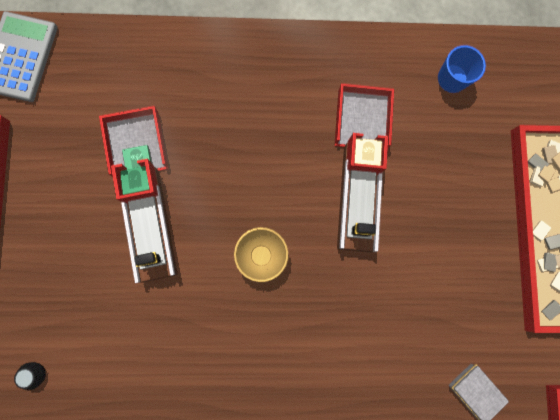

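The slide is fully home: the grip pixels match the first picture. The stack has dropped one tablet, the tablet is in the tray and the cream dispenser is unchanged. I'll check numerically that the tablet lies flat and where its centre is.

Run:
```python
from h import *
t=np.radians(11.8); x0,y0=np.array([.4957,.1835])+np.array([-np.sin(t),np.cos(t)])*.0016+.071*np.array([np.cos(t),np.sin(t)])
R=np.array([[np.cos(t),-np.sin(t)],[np.sin(t),np.cos(t)]])
# top far-left, far-right corners of tablet's top face
T=lambda x,y:np.array((x/3+85-1/3,y/3+90-1/3)); S=lambda x,y:np.array((x/5+155-.4,y/5+120-.4))
for nm,u in(("far-left",T(113,180)),("far-right",T(188,167))):
  for z in(.017,.030):
    q=least_squares(lambda p:proj("top",[*p,z])[0]-u,[.6,.2]).x; print(nm,z,R.T@(q-[x0,y0]))
q=least_squares(lambda p:np.r_[proj("top",p)[0]-T(188,167),proj("side",p)[0]-S(514,183)],[.65,.2,.02]); print("tri",q.x,q.fun,R.T@(q.x[:2]-[x0,y0]))
from station import recognise
for k in("top","side"): vision.grab_frame(k); print(recognise("green_tablet",k))
print(robot.current_tool_pos(),robot.current_time_s())
```

```text
far-left 0.017 [0.12781066 0.0215709 ]
far-left 0.03 [0.12344085 0.0184972 ]
far-right 0.017 [ 0.1274302  -0.02152213]
far-right 0.03 [ 0.12306664 -0.02388845]
tri [0.69664116 0.20669711 0.00823529] [ 0.02695374 -0.04206219 -0.06335878  0.01283817] [ 0.13043847 -0.01998478]
[{'rect': [137.7, 156.5, 25.5, 20.4], 'p': 0.76}]
[]
[0.3000546  0.34998166 0.29997446] 9.7833
```

Run:
```python
from h import *
a=vision.grab_frame("top").astype(int); robot.pause(.4); b=vision.grab_frame("top").astype(int)
print(abs(a-b)[100:290,90:190].max(),abs(a-b)[80:260,330:400].max(),robot.current_contact_force(),robot.current_time_s())
workorder.close_job()
```

```text
47 13 [ 0.27179537  1.10005819 -0.02478806] 10.2833
the job is handed in; nothing more can be done
```

I dispensed one green tablet and handed the job in at about 10.3 s. With the gripper shut, I pushed the black grip until its travel stopped dead with the force still rising. I then lifted straight up so the spring took the slide home by itself.

**Last checks that agreed:**
- **Green slide:** the grip is back at its starting pixels, so the slide is home.
- **Green tablet:** it lies in the tray, with its centre at about x 0.106 m and y 0 in the dispenser's frame. It looks flat; its top face measures about 43 mm wide against the real 44 mm.
- **Magazine:** the stack dropped one tablet and the rest are still inside.
- **Cream dispenser:** unchanged in the pictures.

**Checks that failed or disagreed:**
- **Push:** the first push stopped on a force spike about 3 mm short of the stop, so I pressed on to the hard stop. Only one tablet came out.
- **Tablet corner height:** one corner triangulated at 8 mm instead of about 17 mm, which is within pixel error. The network found the tablet in the top picture but not in the side one.
- **Tablet at rest:** two top pictures 0.4 s apart differed by up to 47 grey levels around the green dispenser. I took this as noise or a moving shadow and did not look into it, so it does not prove the tablet was still.
- **Release:** I could not read the slide directly. That it was let go while still out follows only from the fingers being over the stop position when they lifted.

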